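Purge the sampling inlet and start the logger

ROBOT

A 6-joint arm with a two-finger parallel gripper is mounted at the origin on the work surface. World frame = base frame: x ahead of the robot, y to its left, z up, the work surface at z = 0. Lengths are in m, angles in rad, forces in N, time in s.
With the tool pointing down it reaches from about 0.325 to 0.775 m from the base axis. Payload 5.5 kg.
Tool frame: the origin (TCP) lies between the finger pads; the fingertips stand 19 mm ahead of it and the grasp point (between the pads) is the TCP (tcp_to_tips is the distance from the TCP to the fingertips, in m); z points along the fingers, y is the direction in which the jaws open and shut (so a half turn about z gives the same grasp; the last joint's range is limited). The gripper opens to 88 mm and grips with 3 to 60 N. Pads are 20 mm wide; open, the fingers measure 115 mm over their backs; the gripper's body (75 mm by 178 mm) begins 61 mm behind the grasp point.
Start: joints at [-1.296, 0.091, 1.231, -0, 1.82, -0.057], TCP at [0.195, -0.567, 0.242] pointing down, gripper open.
Joint ranges: [-2.87, 2.87], [-0.86, 2.18], [0.17, 2.46], [-1.51, 4.65], [0.06, 2.69], [-2.65, 2.65]. Speed limits (rad/s): [2.57, 2.57, 3.01, 3.14, 3.14, 3.14].

INTERFACE

Orientations are given as a unit quaternion [x, y, z, w].
In Python, from workcell import * gives the robot as it stands.
- The arm moves only by the shell command python3 -m jog 'ROWS'. ROWS is a JSON object of lists of equal length, an entry for each row: "delta_rot": the turn, a rotation vector about the tool's x, y, z as a fraction of full scale, a list of three; "translation": the shift along the tool's x, y, z as a fraction of full scale, a list of three; "gripper": the opening, from 0 (shut) to 1 (fully open). A call has 1 to 10 rows; each row is the pose to reach, as a shift and turn from the pose commanded when the call began, along the tool's axes at that moment, turning the shorter way round; what a row does not reach only later rows make up. Full scale, the value 1, is 0.2 m for a shift and pi rad for a turn. A row lasts 1/8 s, in which the tool goes at most 62.5 mm and 10.7 degrees, less where a joint would pass 70% of its speed; a pose out of reach is approached as far as the arm can. A call with a number of a shift or a turn outside -1 to 1 is refused whole. A call with a gripper value outside its range is refused whole. The fingers move at their own pace and stop on an object; the grip force is fixed at half the most. Time passes only in rows, so rows that repeat a pose let the fingers close. It gives the time, the measured TCP pose, the force and the opening at its end, in the units of the state.
- sense(): the state, without advancing time (a new reading comes with each control period).
- snapshot(name): name is "scene" or "top" or "wrist"; returns the picture (400x640x3 uint8, blue, green, red); there is no depth.
- calibration(name): a dict with "camera_matrix" (3x3 intrinsics, pixels), "R" (3x3) and "t" (3): a world point X has camera coordinates R X + t. Camera axes: x right, y down, z forward; pixel columns grow to the right and rows downward; lengths in m; the calibration is good to about 2 mm. The wrist camera is an equidistant fisheye: a pixel r from the principal point sees the ray r / f radians off the axis. A picture is of the moment at which its call begins: read the wrist's pose just before it. calibration takes no time and is no camera call; for the wrist camera it gives the pose at the moment of the call.
- close_job(): hands the job in, once; it reports no verdict.
The state is a dict: "time": time; "joint_pos": joint angles; "joint_vel": joint speeds; "tau": joint torques, N m; "eef_pos": TCP position; "tcp_rot": TCP orientation; "ft_force": force on the tool from outside, world axes, zero at the start; "wrist_torque": the same for the moment, N m; "grip_width": finger opening in m.
Only numpy, scipy, OpenCV 4.12 (cv2) and the standard library are available. Lean on these libraries where they do the work, as an engineer would, in place of code of your own. Each camera call takes 0.05 s, during which the arm holds its last target.

TASK

Purge the air inlet that has the round white filter canister on it: with closed fingertips push its sprung slide in as far as it goes, keep it there for a full second, then let it go so that it springs back and latches halfway. Then press the start button on the small logger box all the way down and let it come up again. Push and press only: do not touch the stop pins, leave the other inlet's slide (the one with the square filter box) as it is, and leave everything else on the bench where it stands.

Things in the scene. Friction and masses are not known exactly. Their poses are not given: they have to be found in the camera images.
- gate_a: Inlet to purge: round white filter canister on its rear (x +97 mm), 64 mm across, top 125 mm up. Aluminium channel fixed to the bench, 128 mm wide (y), x from -30 (front) to +130 mm, walls 60 mm high; a bridge at x +15..+45 mm, top 72 mm, carries the stop pin. Origin on the bench, on its centre line; +x = the way its slide is pushed in, z up. It stands on either side, turned up to 15 degrees.
- gate_a_slide (a joint): Travel of the slide to push, m, along the gate's +x: 0 = out (start), 0.050 = end stop, 0.025 = latched halfway. Spring 4 N at 0, 11 N at 0.050; damping adds 3 N at 0.1 m/s, the latch 2 to 3 N from 0.001 to 0.015. Past 0.027 the pin drops behind the slide's tooth: let go, it comes back to 0.025 and stays. Let go earlier, it returns to 0.
- gate_a_face (a point): Centre of the slide's flat front face, 34 mm above the bench, moving with it: a black upright plate 100 mm wide (gate's y), from 12 to 56 mm above the bench, at gate x -90 mm when out and -40 mm when in (10 mm clear of the channel). Push it along the gate's +x. Slide behind it 96 mm wide, top 46 mm.
- gate_a_pin: Sprung vertical stop pin in the bridge of that gate, 10 mm thick, with a black head 20 mm across from 79 to 91 mm above the bench when down; it rises up to 9 mm by itself while the tooth passes. Origin at the pin's foot, 30 mm behind (+x of) the gate's origin. Not to be touched.
- gate_b: Other inlet: square white filter box on its rear (x +105 mm), 90 x 46 mm, top 104 mm up. Aluminium channel fixed to the bench, 128 mm wide (y), x from -30 (front) to +130 mm, walls 60 mm high; a bridge at x +15..+45 mm, top 72 mm, carries the stop pin. Origin on the bench, on its centre line; +x = the way its slide is pushed in, z up. It stands on either side, turned up to 15 degrees.
- gate_b_slide (a joint): Travel of the other gate's slide, m: 0 = fully out, where it starts and must stay.
- gate_b_pin: Stop pin of the other gate, same size and place in it. Not to be touched.
- logger: Small cream logger box fixed to the bench, 90 mm long (its x), 70 mm wide, 50 mm high; origin under its centre. A dark display lies at the +x end of its top, the start button at the -x end.
- start (a joint): Travel of the start button, m, straight down: 0 = up, 0.006 = fully down. Sprung: it needs 1.5 N to start and 5 N to go fully down, and comes up by itself.
- start_top (a point): Centre of the top of the start button (grey, round, 26 mm across, in a grey 42 mm collar), 72 mm above the bench when up and 18 mm towards -x from the logger's centre; moves with the button.
- keys: Car key fob (68 x 36 x 14 mm) with two keys, lying flat. Bystander; origin on its underside.
- cassette: Clear round filter cassette, 47 mm across, 36 mm tall. Bystander; origin on its underside.
- coupling: Small brass tube coupling standing upright, 32 mm across, 42 mm tall. Bystander; origin on its underside.
- bottle: White plastic bottle, 64 mm across, 130 mm tall. Bystander; origin on its underside.
- mug: Blue mug, 80 mm across, 95 mm tall. Bystander; origin on its underside.
- screwdriver: Screwdriver lying on the bench. Bystander; origin on its underside.
- wrench: Wrench lying on the bench. Bystander; origin on its underside.

How it is judged:
On the way, in this order (a step that is already met when the one before it is completed fails the run):
1. the slide of the inlet with the round canister is pushed in to its end stop and kept there (over 0.045 m for 0.7 s) (value of joint gate_a_slide above 0.045 m), for 0.7 s.
2. the slide has come back and rests latched halfway (0.021 to 0.029 m) (value of joint gate_a_slide between 0.021 and 0.029 m and velocity of joint gate_a_slide between -0.01 and 0.01 m/s), for 0.2 s.
3. the start button is pressed down (over 0.0045 m) with the slide latched (value of joint start above 0.0045 m and value of joint gate_a_slide between 0.021 and 0.029 m), for 0.05 s.
At the end, for the whole second after the job is handed in: The slide of the inlet with the round canister rests latched at 0.025 m (0.021 to 0.029), the start button is up again (under 0.0015 m), and the other slide is fully out (under 0.004 m) (all of step 2 and value of joint gate_b_slide below 0.004 m and value of joint start below 0.0015 m); the robot touches nothing.
It fails at once if the other inlet's slide is moved (over 4 mm) (value of joint gate_b_slide above 0.004 m).
It fails at once if a stop pin is touched (over 1 N) (contact force between any of the fingers, the arm and gate_a_pin above 1 N or contact force between any of the fingers, the arm and gate_b_pin above 1 N).
It fails at once if a bystander is moved or lifted (over 15 mm) (distance of any of keys, cassette, coupling, bottle, mug, screwdriver, wrench from where it was at the start of the episode above 0.015 m).
It also fails if it takes over 48 s, if anything falls off the work surface, if the arm or the gripper's body presses on something with over 40 N, if the wrist force passes 120 N, or if a joint passes its speed limit or range.

## Working session

There is one attempt and no reset: what is moved stays moved. The work goes in short steps, Python scripts to look and compute and a shell command to move; the robot and the scene stay as the last step left them, time stands still between calls to the robot, and variables do not carry over. Pictures are saved under pics/ and viewed, and the job is handed in when it is done.

```bash
mkdir -p pics; ls; python3 - <<'E'
from workcell import *
import cv2,numpy as np
s=sense();print(s)
for n in("scene","top","wrist"):
    c=calibration(n);print(n,c)
    im=snapshot(n);cv2.imwrite(f"pics/{n}0.png",im)
E
```

```text
pics
{'time': 0.0, 'joint_pos': array([-1.29569552e+00,  9.18479254e-02,  1.23186222e+00,  9.27927973e-07,
        1.81983106e+00, -5.67321925e-02]), 'joint_vel': array([0.00143857, 0.00210161, 0.0008458 , 0.00071538, 0.00195338,
       0.00037637]), 'tau': array([-1.10593395e-03, -4.46448934e+01, -4.06447828e+01,  6.96542719e-02,
        2.93207879e-02, -1.48709519e-04]), 'eef_pos': array([ 0.19537364, -0.56701745,  0.24052678]), 'tcp_rot': array([ 9.86266917e-01,  1.65156349e-01, -1.05717183e-04, -9.68522086e-04]), 'ft_force': array([-0.62872005, -0.5681068 , -0.73164381]), 'wrist_torque': array([0.01460789, 0.02867417, 0.00059196]), 'grip_width': 0.08779023279977666}
scene {'camera_matrix': array([[384.93184311,   0.        , 319.70225339],
       [  0.        , 384.93184311, 196.49180101],
       [  0.        ,   0.        ,   1.        ]]), 'R': array([[-0.44626677,  0.89472298, -0.01779797],
       [ 0.70487572,  0.33918299, -0.62298083],
       [-0.55135849, -0.290561  , -0.7820346 ]]), 't': array([ 0.24912361, -0.32730697,  1.45489807])}
top {'camera_matrix': array([[518.35287777,   0.        , 315.43127851],
       [  0.        , 518.35287777, 202.61836673],
       [  0.        ,   0.        ,   1.        ]]), 'R': array([[ 0.00677879, -0.99993108,  0.00958558],
       [-0.99453391, -0.00774039, -0.10412676],
       [ 0.10419378, -0.00882733, -0.99451784]]), 't': array([-0.01499305,  0.57104822,  1.34710294])}
wrist {'camera_matrix': array([[309.70691629,   0.        , 320.30698857],
       [  0.        , 309.70691629, 195.32314608],
       [  0.        ,   0.        ,   1.        ]]), 'R': array([[ 0.32595208, -0.94537988, -0.00348297],
       [-0.90319627, -0.31249193,  0.29425378],
       [-0.27927   , -0.09276683, -0.95572098]]), 't': array([-0.59856571, -0.03573152,  0.39282616])}
```

View pics/top0.png

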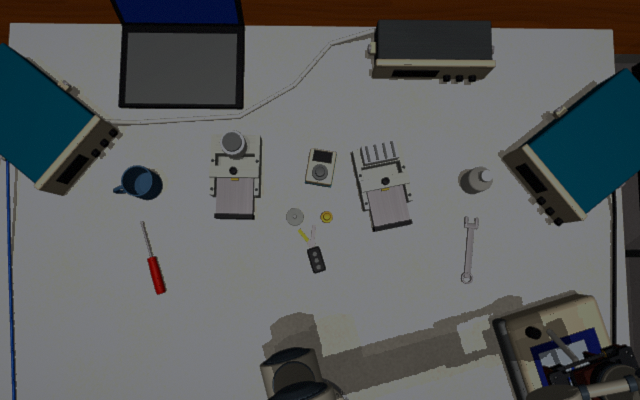

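View pics/scene0.png

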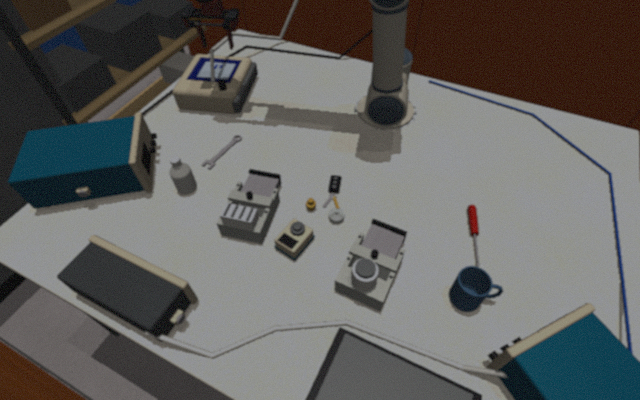

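View pics/wrist0.png

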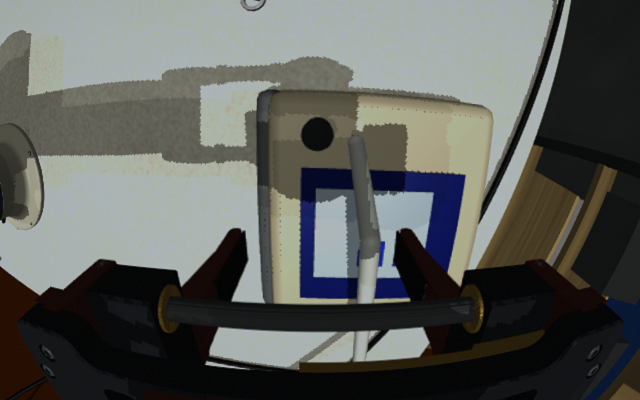

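Top view: gate_a is the left one (canister at 233,143, front plate at about 235,217), the logger is at (320,170) and gate_b at (383,190). The cassette (295,216), coupling (326,217) and keys (316,258) lie between the gates. I'll zoom in next.

```bash
python3 - <<'E'
import cv2
im=cv2.imread("pics/top0.png")
a=cv2.resize(im[120:230,195:345],None,fx=5.3,fy=5.3,interpolation=cv2.INTER_CUBIC);cv2.imwrite("pics/zt.png",cv2.convertScaleAbs(a,alpha=1.3))
im=cv2.imread("pics/scene0.png")
a=cv2.resize(im[165:310,260:420],None,fx=4,fy=4,interpolation=cv2.INTER_CUBIC);cv2.imwrite("pics/zs.png",cv2.convertScaleAbs(a,alpha=1.3))
E
```

```text
(no output)
```

View pics/zt.png

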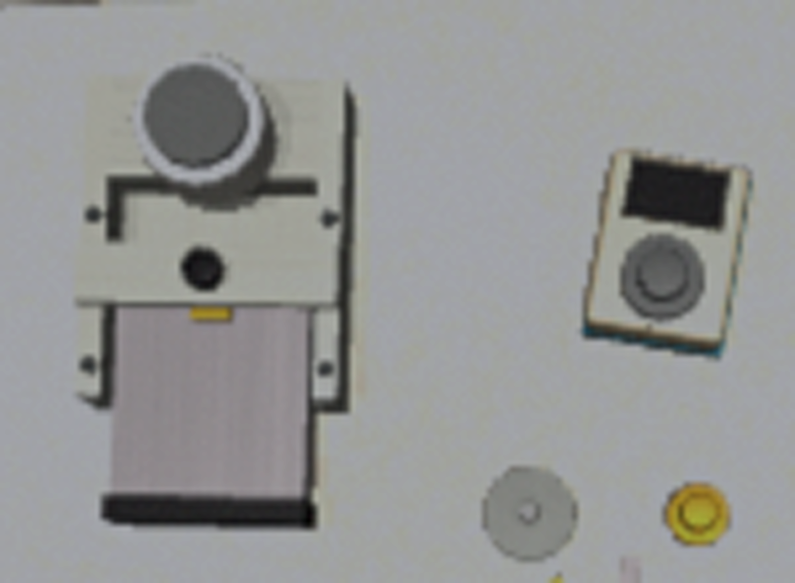

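View pics/zs.png

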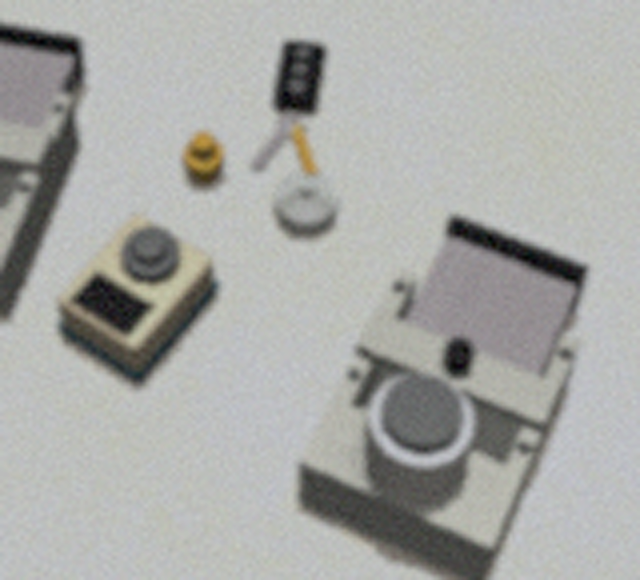

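```bash
cat > h.py <<'E'
import numpy as np,cv2
from workcell import calibration
def ray(n,u,v,z):
    c=calibration(n);K=c["camera_matrix"];R=c["R"];t=c["t"]
    d=R.T@np.linalg.inv(K)@np.array([u,v,1.]);o=-R.T@t
    return o+d*(z-o[2])/d[2]
def proj(n,X):
    c=calibration(n);p=c["camera_matrix"]@(c["R"]@np.array(X)+c["t"]);return p[:2]/p[2]
E
python3 - <<'E'
from h import *
np.set_printoptions(precision=4,suppress=True)
for n in("top","scene"):
    c=calibration(n);print(n,-c["R"].T@c["t"])
im=cv2.imread("pics/top0.png")
b=im[...,:].max(2)
def blobs(mask,x0,y0,x1,y1,mn=15):
    m=np.zeros_like(mask);m[y0:y1,x0:x1]=mask[y0:y1,x0:x1]
    k,l,s,ce=cv2.connectedComponentsWithStats(m)
    for i in range(1,k):
        if s[i,4]>=mn:
            pts=np.argwhere(l==i)[:,::-1].astype(np.float32)
            print(s[i],ce[i],cv2.minAreaRect(pts))
print("dark");blobs((b<45).astype(np.uint8),205,125,345,225)
Z=lambda u,v:(195+(u+.5)/5.3-.5,120+(v+.5)/5.3-.5)
for nm,p,z in[("plate back L",(103,494),.056),("plate back R",(316,498),.056),("plate bot L",(103,522),.012),("plate bot R",(316,526),.012),
 ("pin",(203,265),.091),("bridge L",(76,303),.072),("bridge R",(336,307),.072),("chan R front",(347,408),.06),("rear L",(87,78),.06),("rear R",(346,82),.06),
 ("canister",(198,114),.125),("button",(663,271),.072),("collar",(661,277),.06),("cass",(530,512),.036),("coup",(697,513),.042),
 ("slide L",(110,495),.046),("slide L2",(115,307),.046),("logFL",(585,326),.05),("logFR",(722,345),.05),("logBL",(615,152),.05),("logBR",(749,172),.05)]:
    print(nm,Z(*p),ray("top",*Z(*p),z))
Z=lambda u,v:(260+(u+.5)/4-.5,165+(v+.5)/4-.5)
for nm,p,z in[("S plate top outer L",(455,217),.056),("S plate top outer R",(588,265),.056),("pin",(460,346),.091),("button",(151,241),.072),("canister",(423,412),.125)]:
    print(nm,ray("scene",*Z(*p),z))
E
```

```text
top [0.4277 0.0013 1.3993]
scene [1.1441 0.3109 0.9383]
dark
[259 145   2  34  42] [259.7143 163.2143] ((259.5, 161.5), (33.0, 1.0), 90.0)
[313 150  19  13 181] [322.0773 156.2044] ((322.0540466308594, 156.17568969726562), (17.91948890686035, 9.86393928527832), 9.462322235107422)
[215 154  12  11  38] [218.7368 156.7632] ((218.5138397216797, 156.73760986328125), (7.432941436767578, 13.453624725341797), 48.012786865234375)
[241 154  13   3  17] [246.2941 155.1176] ((246.90853881835938, 154.6768341064453), (1.9877676963806152, 12.03703784942627), 83.6598129272461)
[229 167   8   8  44] [232.7273 170.3864] ((232.80001831054688, 170.39999389648438), (7.155416965484619, 6.260990142822266), 26.56505012512207)
[214 178   2  19  23] [214.7826 187.7826] ((214.5, 187.0), (18.0, 1.0), 90.0)
[256 183   4  14  17] [258.6471 190.6471] ((257.5, 189.5), (13.0, 3.0), 90.0)
[253 196   2  15  16] [253.0625 202.625 ] ((253.5, 203.0), (14.0, 1.0), 90.0)
[215 214  39   5 179] [233.3017 216.1341] ((234.0, 216.0), (4.0, 38.0), 90.0)
plate back L (214.02830188679246, 212.80188679245282) [0.5398 0.2524 0.056 
[... 919 characters left out ...]
) [0.5341 0.0439 0.036 ]
coup (326.10377358490564, 216.3867924528302) [ 0.5337 -0.039   0.042 ]
slide L (215.3490566037736, 212.99056603773585) [0.5401 0.2508 0.046 ]
slide L2 (216.29245283018867, 177.5188679245283) [0.6339 0.2509 0.046 ]
logFL (304.97169811320754, 181.10377358490567) [0.6257 0.0172 0.05  ]
logFR (330.8207547169811, 184.68867924528303) [ 0.6167 -0.0508  0.05  ]
logBL (310.6320754716981, 148.27358490566039) [0.7135 0.003  0.05  ]
logBR (335.91509433962267, 152.04716981132077) [ 0.704  -0.0639  0.05  ]
S plate top outer L [0.5285 0.1538 0.056 ]
S plate top outer R [0.5265 0.2498 0.056 ]
pin [0.6442 0.1995 0.091 ]
button [ 0.648  -0.0217  0.072 ]
canister [0.7153 0.2008 0.125 ]
```

```bash
python3 - <<'E'
import cv2,numpy as np
im=cv2.imread("pics/scene0.png")
a=cv2.resize(im[0:115,165:275],None,fx=4,fy=4,interpolation=cv2.INTER_CUBIC)
im=cv2.imread("pics/top0.png")
b=cv2.resize(im[285:400,480:640],None,fx=4,fy=4,interpolation=cv2.INTER_CUBIC)[:, :]
h=max(a.shape[0],b.shape[0]);c=np.zeros((h,a.shape[1]+b.shape[1],3),np.uint8);c[:a.shape[0],:a.shape[1]]=a;c[:b.shape[0],a.shape[1]:]=b
c=cv2.resize(c,(760,int(h*760/c.shape[1])));cv2.imwrite("pics/z3.png",c)
E
```

```text
(no output)
```

View pics/z3.png

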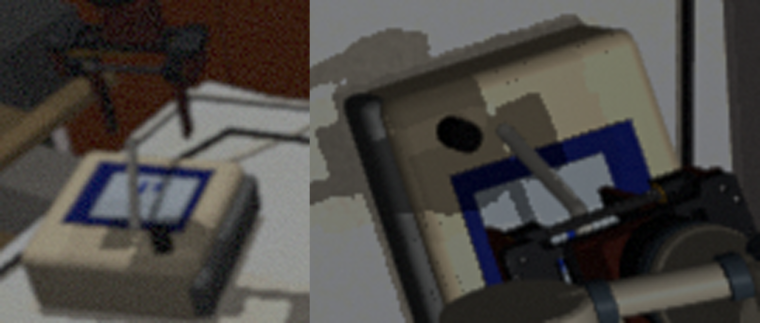

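Gripper is above an instrument with an upright rod ending under the fingers, so I rise first, then travel.

```bash
python3 -m jog '{"translation":[[0,0,-0.25],[0,0,-0.5],[0.25,-0.25,-0.5],[0.5,-0.5,-0.5],[0.75,-0.75,-0.5],[1,-1,-0.5],[1,-1,-0.5]],"delta_rot":[[0,0,0],[0,0,0],[0,0,0],[0,0,0],[0,0,0],[0,0,0],[0,0,0]],"gripper":[1,1,1,0,0,0,0]}'
```

```text
time: 1.02
eef_pos: [0.3202, -0.3106, 0.342]
tcp_rot: [0.986, 0.166, 0.0, 0.0]
ft_force: [0.0, -1.0, 0.4]
grip_width: 0.0513
```

```bash
python3 -m jog '{"translation":[[0.2,-0.2,0],[0.4,-0.4,0],[0.6,-0.6,0],[0.8,-0.8,0],[1,-1,0],[1,-1,0],[1,-1,0],[1,-1,0],[1,-1,0],[1,-1,0]],"delta_rot":[[0,0,-0.055],[0,0,-0.11],[0,0,-0.165],[0,0,-0.22],[0,0,-0.275],[0,0,-0.33],[0,0,-0.385],[0,0,-0.44],[0,0,-0.5],[0,0,-0.5]],"gripper":[0,0,0,0,0,0,0,0,0,0]}'; python3 -c "
from h import *
from workcell import *
from scipy.spatial.transform import Rotation as R
s=sense();r=R.from_quat(s['tcp_rot']).as_matrix();print(r.round(4),s['eef_pos'],s['joint_pos'])
print((r.T@(np.array([.470,.2005,.2])-s['eef_pos'])/.2).round(4))
D=R.from_matrix(r.T@np.array([[-1,0,0],[0,1,0],[0,0,-1]])).as_rotvec()/np.pi;print(D)
"
```

```text
time: 2.28
eef_pos: [0.4433, -0.0588, 0.3414]
tcp_rot: [0.581, 0.814, -0.0, -0.0]
ft_force: [-0.3, 0.7, -0.2]
grip_width: -0.0001
[[-3.243e-01  9.460e-01 -4.000e-04]
 [ 9.460e-01  3.243e-01  1.000e-04]
 [ 2.000e-04 -3.000e-04 -1.000e+00]] [ 0.44328109 -0.05878004  0.34140203] [-2.07949362e-01 -2.69303510e-01  1.39064854e+00  1.14210304e-05
  2.02064916e+00 -5.38171446e-01]
[1.1829 0.547  0.7071]
[-5.14588217e-05 -1.26361634e-04 -3.94885460e-01]
```

```bash
python3 -m jog '{"translation":[[0.2,0.1,0.1],[0.4,0.2,0.2],[0.6,0.3,0.3],[0.8,0.45,0.4],[1,0.547,0.5],[1,0.547,0.5],[1,0.547,0.5],[1,0.547,0.5],[1,0.547,0.5]],"delta_rot":[[0,0,-0.055],[0,0,-0.11],[0,0,-0.165],[0,0,-0.22],[0,0,-0.275],[0,0,-0.33],[0,0,-0.392],[0,0,-0.392],[0,0,-0.392]],"gripper":[0,0,0,0,0,0,0,0,0]}'; python3 -c "
from h import *
from workcell import *
from scipy.spatial.transform import Rotation as R
s=sense();r=R.from_quat(s['tcp_rot']).as_matrix();print(r.round(4),s['eef_pos'],s['joint_pos'])
print((r.T@(np.array([.470,.2005,.049])-s['eef_pos'])/.2).round(4))
cv2.imwrite('pics/w1.png',snapshot('wrist'));cv2.imwrite('pics/s1.png',snapshot('scene'))
"
```

```text
time: 3.4
eef_pos: [0.4816, 0.1658, 0.2416]
tcp_rot: [0.006, 1.0, 0.0, -0.0]
ft_force: [-0.8, 0.5, 0.2]
grip_width: 0.0004
[[-0.9999  0.013  -0.    ]
 [ 0.013   0.9999  0.    ]
 [ 0.      0.     -1.    ]] [0.48164007 0.16579734 0.24161737] [ 2.64705965e-01 -1.52744440e-01  1.46962594e+00  4.13099766e-05
  1.82471325e+00 -1.29310174e+00]
[0.0604 0.1727 0.9631]
```

View pics/w1.png

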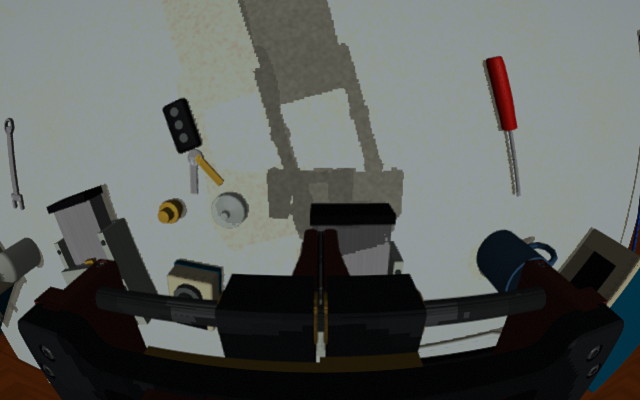

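View pics/s1.png

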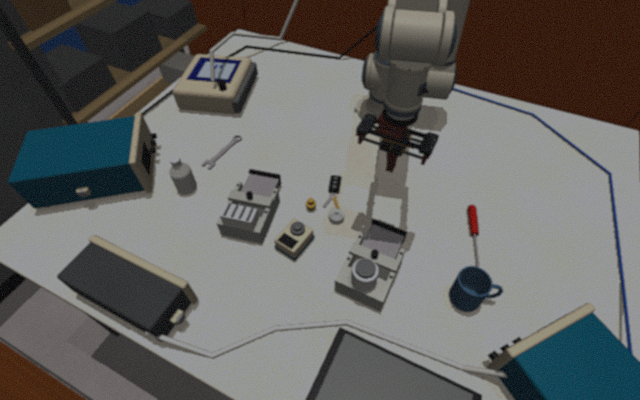

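Wrist view shows gate_a's plate, with its near edge from about (310,205) to (394,204), just past the closed fingertips (320,235). Nothing has moved. I'll check that plate position with a fisheye ray cast.

```bash
python3 - <<'E'
from h import *
c=calibration("wrist");K=c["camera_matrix"];R=c["R"];o=-R.T@c["t"];print(o)
def wr(u,v,z):
    dx,dy=u-K[0,2],v-K[1,2];r=np.hypot(dx,dy);th=r/K[0,0]
    d=R.T@np.array([np.sin(th)*dx/r,np.sin(th)*dy/r,np.cos(th)]);return (o+d*(z-o[2])/d[2]).round(4)
im=cv2.imread("pics/w1.png")
cv2.imwrite("pics/zw.png",cv2.convertScaleAbs(cv2.resize(im[190:290,290:420],None,fx=6,fy=6,interpolation=cv2.INTER_CUBIC),alpha=1.8,beta=20))
for p,z in[((310,205),.056),((394,204),.056),((231,212),.036),((171,211),.042)]:print(p,wr(*p,z))
E
```

```text
[0.40107753 0.16694195 0.38492301]
(310, 205) [0.5133 0.1547 0.056 ]
(394, 204) [0.5134 0.2505 0.056 ]
(231, 212) [0.5284 0.0559 0.036 ]
(171, 211) [ 0.5251 -0.0248  0.042 ]
```

View pics/zw.png

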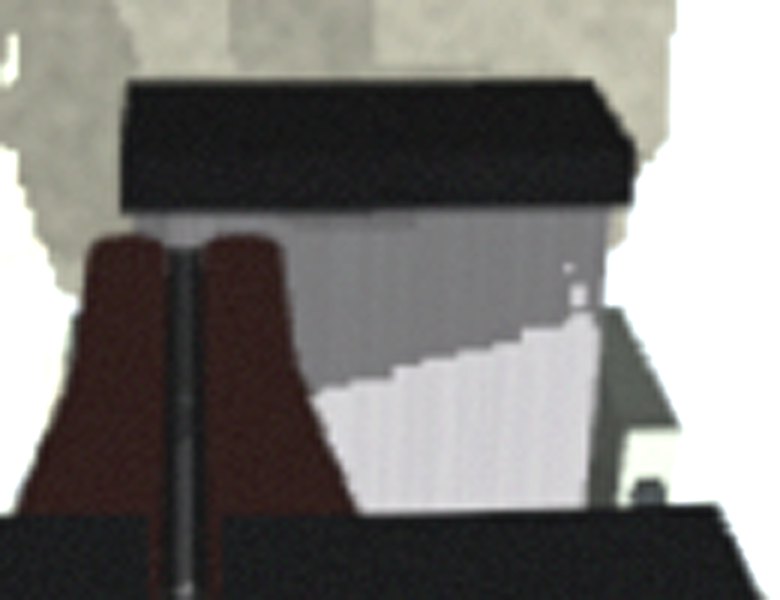

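```bash
python3 -m jog '{"translation":[[0.06,0.17,0.25],[0.06,0.17,0.5],[0.06,0.17,0.7],[0.06,0.17,0.87],[0.06,0.17,0.95],[0.06,0.17,0.963],[0.06,0.17,0.963]],"delta_rot":[[0,0,0],[0,0,0],[0,0,0],[0,0,0],[0,0,0],[0,0,0],[0,0,0]],"gripper":[0,0,0,0,0,0,0]}'
python3 -m jog '{"translation":[[-0.05,0,0],[-0.1,0,0],[-0.15,0,0],[-0.2,0,0],[-0.25,0,0],[-0.25,0,0]],"delta_rot":[[0,0,0],[0,0,0],[0,0,0],[0,0,0],[0,0,0],[0,0,0]],"gripper":[0,0,0,0,0,0]}'
python3 -c "
from h import *
from workcell import *
print(sense()['eef_pos'],sense()['ft_force'])
cv2.imwrite('pics/w2.png',snapshot('wrist'))"
```

```text
time: 4.38
eef_pos: [0.4707, 0.2002, 0.0505]
tcp_rot: [0.004, 1.0, 0.0, 0.001]
ft_force: [-0.6, 0.8, -0.2]
grip_width: 0.0005
time: 5.12
eef_pos: [0.5197, 0.1996, 0.0489]
tcp_rot: [0.004, 1.0, -0.0, -0.001]
ft_force: [-5.1, 0.6, 2.9]
grip_width: 0.0004
[0.51967752 0.19955567 0.04887292] [-5.05813531  0.58154648  2.93236993]
```

View pics/w2.png

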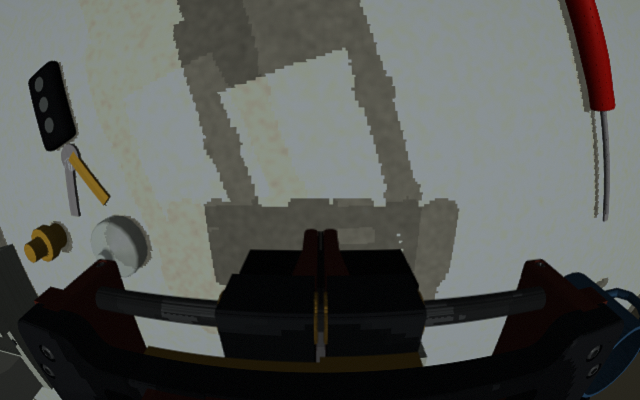

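Contact: −5 N in x at TCP x = 0.520, as expected. Next I push in about 50 mm.

```bash
python3 -m jog '{"translation":[[-0.04,0,0],[-0.08,0,0],[-0.12,0,0],[-0.16,0,0],[-0.2,0,0],[-0.23,0,0],[-0.25,0,0],[-0.25,0,0]],"delta_rot":[[0,0,0],[0,0,0],[0,0,0],[0,0,0],[0,0,0],[0,0,0],[0,0,0],[0,0,0]],"gripper":[0,0,0,0,0,0,0,0]}'
```

```text
time: 6.18
eef_pos: [0.5647, 0.1993, 0.0487]
tcp_rot: [0.003, 1.0, -0.001, -0.007]
ft_force: [-26.7, -2.7, 13.7]
grip_width: 0.0003
```

```bash
python3 -c "
from h import *
from workcell import *
a=snapshot('scene');b=snapshot('top')
a=cv2.resize(a[165:310,300:440],None,fx=4,fy=4,interpolation=cv2.INTER_CUBIC);b=cv2.resize(b[120:230,195:275],None,fx=5.27,fy=5.27,interpolation=cv2.INTER_CUBIC)[:580]
c=np.zeros((580,560+b.shape[1],3),np.uint8);c[:,:560]=a;c[:b.shape[0],560:]=b
cv2.imwrite('pics/z4.png',cv2.resize(c,(790,int(580*790/c.shape[1]))))
print(sense()['ft_force'],sense()['eef_pos'])"
```

```text
[-24.84555991  -2.08009342  13.60131928] [0.56470459 0.19925903 0.04874371]
```

View pics/z4.png

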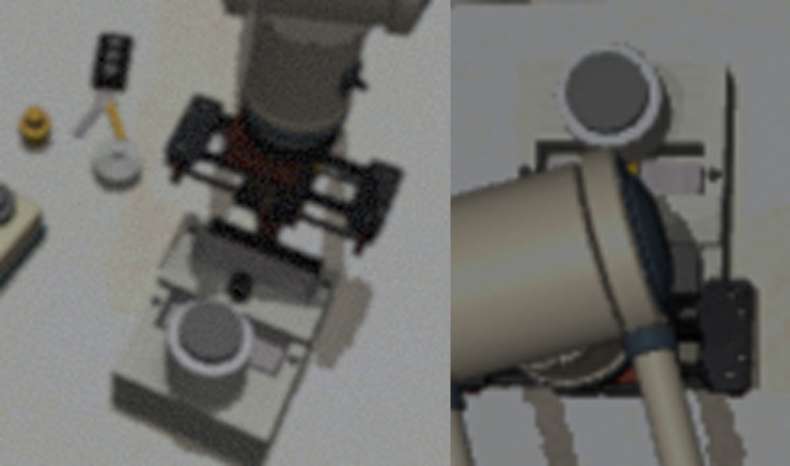

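```bash
python3 -c "
from h import *
k=.8045*4
for p in[(209,217),(327,264),(204,233),(318,278)]: print(ray('scene',300+p[0]/k,165+p[1]/k,.056))"
python3 -m jog '{"translation":[[-0.01,0,0],[-0.01,0,0],[-0.01,0,0],[-0.01,0,0],[-0.01,0,0],[-0.01,0,0],[-0.01,0,0],[-0.01,0,0]],"delta_rot":[[0,0,0],[0,0,0],[0,0,0],[0,0,0],[0,0,0],[0,0,0],[0,0,0],[0,0,0]],"gripper":[0,0,0,0,0,0,0,0]}'
```

```text
[0.58050085 0.14982873 0.056     ]
[0.58092213 0.25429149 0.056     ]
[0.59710357 0.15213767 0.056     ]
[0.59668124 0.2520476  0.056     ]
time: 7.28
eef_pos: [0.5648, 0.1992, 0.0487]
tcp_rot: [0.003, 1.0, -0.001, -0.009]
ft_force: [-32.8, -3.7, 17.0]
grip_width: 0.0005
```

Pressing another 2 mm only raised the force to 33 N with no motion. The face measures about 0.580, so the slide is on its end stop, held over 1 s. I'll hold a bit more, then back off.

```bash
python3 -m jog '{"translation":[[0,0,0],[0,0,0],[0.05,0,0],[0.1,0,0],[0.18,0,0],[0.28,0,0],[0.38,0,0],[0.48,0,0],[0.5,0,0],[0.5,0,0]],"delta_rot":[[0,0,0],[0,0,0],[0,0,0],[0,0,0],[0,0,0],[0,0,0],[0,0,0],[0,0,0],[0,0,0],[0,0,0]],"gripper":[0,0,0,0,0,0,0,0,0,0]}'
python3 -c "
from h import *
from workcell import *
a=snapshot('scene');cv2.imwrite('pics/s5.png',a)
cv2.imwrite('pics/z5.png',cv2.resize(a[165:310,300:440],None,fx=4,fy=4,interpolation=cv2.INTER_CUBIC))"
```

```text
time: 8.52
eef_pos: [0.4724, 0.2, 0.0492]
tcp_rot: [0.004, 1.0, 0.0, 0.001]
ft_force: [0.2, 0.1, 0.3]
grip_width: 0.0006
```

View pics/z5.png

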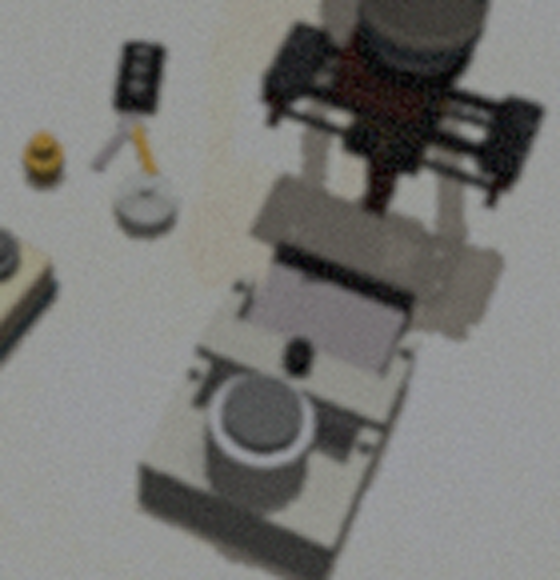

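```bash
python3 - <<'E'
from h import *
from workcell import *
from scipy.spatial.transform import Rotation as R
for p in[(278,243),(415,293)]: print(ray('scene',300+(p[0]+.5)/4-.5,165+(p[1]+.5)/4-.5,.056))
s=sense();r=R.from_quat(s['tcp_rot']).as_matrix()
print((r.T@(np.array([.649,-.021,.160])-s['eef_pos'])/.2).round(4))
E
```

```text
[0.55402183 0.15135957 0.056     ]
[0.55171491 0.24919007 0.056     ]
[-0.891  -1.0982 -0.5533]
```

Slide front moved from 0.5275 to 0.553, which is 25 mm: latched halfway. On to the logger, rising first.

```bash
python3 -m jog '{"translation":[[0,0,-0.25],[0,0,-0.5],[0,0,-0.7],[-0.22,-0.25,-0.7],[-0.44,-0.5,-0.7],[-0.66,-0.75,-0.7],[-0.891,-1,-0.7],[-0.891,-1,-0.7],[-0.891,-1,-0.7]],"delta_rot":[[0,0,0],[0,0,0],[0,0,0],[0,0,0],[0,0,0],[0,0,0],[0,0,0],[0,0,0],[0,0,0]],"gripper":[0,0,0,0,0,0,0,0,0]}'
python3 - <<'E'
from h import *
from workcell import *
from scipy.spatial.transform import Rotation as R
s=sense();r=R.from_quat(s['tcp_rot']).as_matrix()
print((r.T@(np.array([.649,-.021,.105])-s['eef_pos'])/.2).round(4),s['joint_pos'])
c=calibration("wrist");K=c["camera_matrix"]
def pw(X):
    p=c["R"]@np.array(X)+c["t"];th=np.arctan2(np.hypot(p[0],p[1]),p[2]);ph=np.arctan2(p[1],p[0]);return K[0,2]+K[0,0]*th*np.cos(ph),K[1,2]+K[0,0]*th*np.sin(ph)
print("exp button",pw([.649,-.021,.072]))
cv2.imwrite("pics/w6.png",snapshot("wrist"))
E
```

```text
time: 9.7
eef_pos: [0.6491, -0.0022, 0.1881]
tcp_rot: [0.005, 1.0, 0.0, -0.001]
ft_force: [-0.2, 0.2, -0.0]
grip_width: 0.0004
[-0.001  -0.0942  0.4153] [-5.59279074e-02  2.21375982e-01  1.18166586e+00  2.93069880e-04
  1.73992302e+00 -1.61734243e+00]
exp button (np.float64(298.0214977277799), np.float64(196.69614541298122))
```

View pics/w6.png

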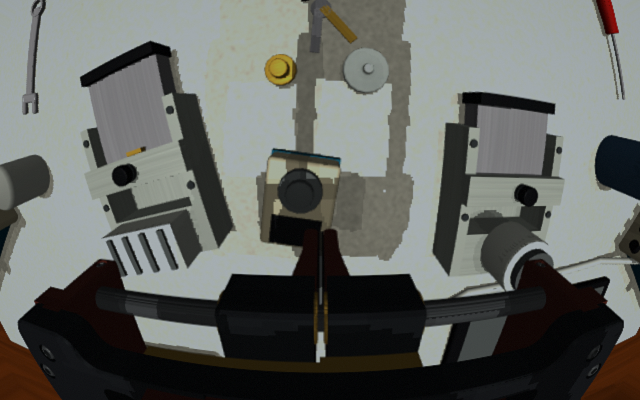

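```bash
python3 - <<'E'
from h import *
im=cv2.imread("pics/w6.png")
cv2.imwrite("pics/z6.png",cv2.convertScaleAbs(cv2.resize(im[140:250,250:350],None,fx=5,fy=5,interpolation=cv2.INTER_CUBIC),alpha=1.8,beta=20))
E
```

```text
(no output)
```

View pics/z6.png

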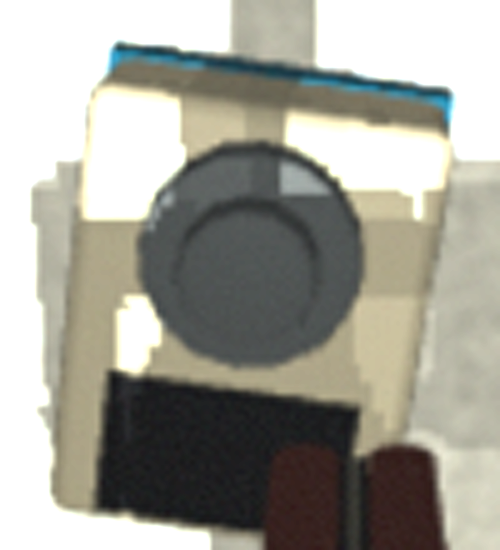

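Button top centre sits at about (299.6,193.4) in the wrist image, within about 2.5 mm of the top-view position. I'll aim at (0.648,−0.0205).

```bash
python3 -m jog '{"translation":[[0.005,-0.05,0.05],[0.005,-0.092,0.2],[0.005,-0.092,0.35],[0.005,-0.092,0.44],[0.005,-0.092,0.455],[0.005,-0.092,0.455]],"delta_rot":[[0,0,0],[0,0,0],[0,0,0],[0,0,0],[0,0,0],[0,0,0]],"gripper":[0,0,0,0,0,0]}'
python3 -m jog '{"translation":[[0,0,0.02],[0,0,0.04],[0,0,0.06],[0,0,0.075],[0,0,0.075]],"delta_rot":[[0,0,0],[0,0,0],[0,0,0],[0,0,0],[0,0,0]],"gripper":[0,0,0,0,0]}'
```

```text
time: 10.5
eef_pos: [0.6477, -0.0194, 0.0991]
tcp_rot: [0.003, 1.0, -0.0, 0.001]
ft_force: [-0.6, 0.3, -0.0]
grip_width: 0.0002
time: 11.12
eef_pos: [0.648, -0.0198, 0.0853]
tcp_rot: [0.004, 1.0, -0.0, 0.001]
ft_force: [-2.3, -0.3, 9.2]
grip_width: 0.0003
```

9 N at TCP z = 0.0853 is over the 5 N needed, so the button should be at the bottom. I'll press a touch more to confirm, then lift clear.

```bash
python3 -m jog '{"translation":[[0,0,0.01],[0,0,0.01],[0,0,0.01]],"delta_rot":[[0,0,0],[0,0,0],[0,0,0]],"gripper":[0,0,0]}'
python3 -m jog '{"translation":[[0,0,-0.05],[0,0,-0.15],[0,0,-0.35],[0,0,-0.6],[0,0,-0.6],[0.3,0,-0.6],[0.6,0,-0.6],[1,0,-0.6],[1,0,-0.6],[1,0,-0.6]],"delta_rot":[[0,0,0],[0,0,0],[0,0,0],[0,0,0],[0,0,0],[0,0,0],[0,0,0],[0,0,0],[0,0,0],[0,0,0]],"gripper":[0,0,0,0,0,0,0,0,0,0]}'
python3 -c "
from h import *
from workcell import *
a=snapshot('scene');cv2.imwrite('pics/s7.png',cv2.resize(a[120:320,200:520],None,fx=2.4,fy=2.4,interpolation=cv2.INTER_CUBIC))
b=cv2.imread('pics/scene0.png');d=cv2.absdiff(a,b).max(2);cv2.imwrite('pics/d7.png',d*3)
cv2.imwrite('pics/w7.png',snapshot('wrist'))"
```

```text
time: 11.5
eef_pos: [0.6481, -0.0197, 0.0851]
tcp_rot: [0.004, 1.0, -0.0, 0.002]
ft_force: [-5.3, 1.0, 16.5]
grip_width: 0.0004
time: 12.75
eef_pos: [0.4466, -0.0182, 0.201]
tcp_rot: [0.004, 1.0, -0.0, 0.0]
ft_force: [0.8, 0.0, -1.4]
grip_width: 0.0005
```

View pics/s7.png

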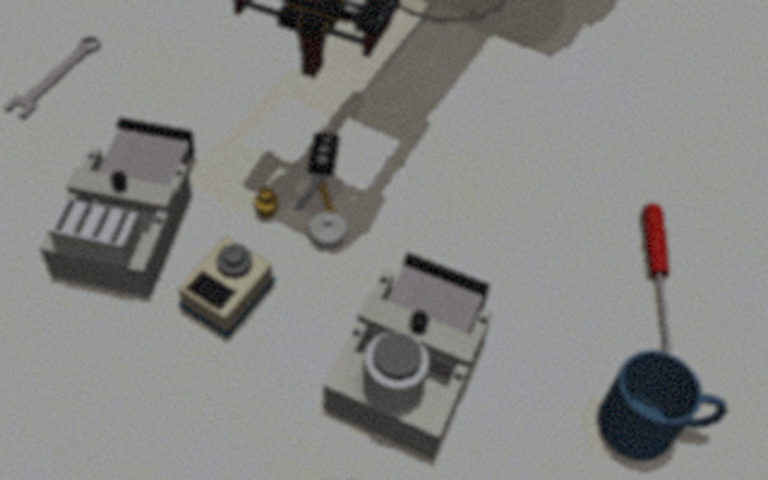

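View pics/d7.png

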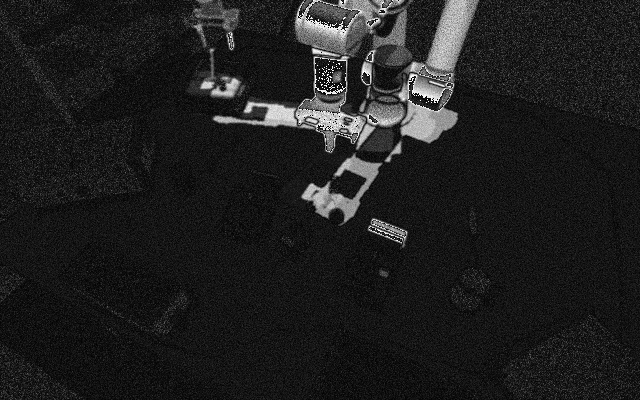

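The difference image shows changes only in the arm, its shadows and gate_a's slide. The slide is latched halfway, the button is up, and the bystanders and gate_b are unchanged. Handing in.

```bash
python3 -c "
from workcell import *
print(sense()['ft_force']);print(close_job())"
```

```text
[-0.7323594   0.29237879  0.26193958]
the job is handed in; nothing more can be done
None
```

I purged the inlet with the round canister and pressed the logger's start button. The job was handed in at about 13 s of the 48 s allowed, and the simulator gave no verdict.

- **Slide pushed in:** closed fingertips took it to the end stop and held it there for more than a second. Pressing 2 mm further moved nothing and raised the force to 33 N.
- **Slide latched:** after release, the scene camera put its front plate about 25 mm further in than at the start, which matches the halfway latch.
- **Start button:** it went down about 6 mm and stopped, with 9 N and then 16 N on it against the 5 N it needs. I then let it come up again.
- **Everything else:** comparing scene pictures from before and after shows changes only in the arm, its shadows and that slide. The other slide and the bystanders show no movement. The arm ended clear of everything, with under 1 N on the wrist.

Some checks disagreed:
- A rough wrist-camera reading of the cassette and coupling was about 12 mm off the top view in y. I did not use it.
- My picked edge of the plate at full travel read 0.580 m, where I expected about 0.577 m.
- The button position differed by 2 to 3 mm between cameras, which still left the fingertips on the button.

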